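Unlock the medicine box with the right key and hold it unlocked

TASK

Take the one key whose bit fits the keyhole from the key rack, push it fully home in the lock of the white medicine box, easing it past the sticky pins with small wiggles rather than forcing it, and turn it a quarter turn clockwise so that the sprung lid pops up. Finish still gripping the key and holding it turned, because the lock springs back; leave the other two keys hanging in the rack and do not knock the box lid, the mug or the glass dish.

Things in the scene. Friction and masses are not known exactly. Their poses are not given: they have to be found in the camera images.
- key_medium: Loose double-bit key, middle size: it fits. Steel shank 9 mm thick, 48 mm long, pointed; flat bit 3 mm thick (x), 22 mm wide over both wings (y), 23 to 38 mm below the head. Head as key_medium_head says. Hangs in a rack slot, head's underside on the rack top. Origin: centre of the head's underside, z up; bit along y. A half turn about z gives the same key.
- key_medium_head (a point): Middle of its black plastic head, 22 mm above the key's origin: the point to grip. All three heads are alike: flat, 12 mm thick (x), 36 mm wide (y, 28 mm at the top), 32 mm tall. Gripped across the 12 mm, from above.
- key_small: Loose look-alike, smallest bit: slips in but turns nothing. Steel shank 9 mm thick, 48 mm long, pointed; flat bit 3 mm thick (x), 14 mm wide over both wings (y), 23 to 38 mm below the head. Head as key_medium_head says. Hangs in a rack slot, head's underside on the rack top. Origin: centre of the head's underside, z up; bit along y. A half turn about z gives the same key.
- key_large: Loose look-alike, widest bit: cannot enter the keyhole. Steel shank 9 mm thick, 48 mm long, pointed; flat bit 3 mm thick (x), 28 mm wide over both wings (y), 23 to 38 mm below the head. Head as key_medium_head says. Hangs in a rack slot, head's underside on the rack top. Origin: centre of the head's underside, z up; bit along y. A half turn about z gives the same key.
- key_rack: Fixed wooden rack, base 64 x 164 mm, 66 mm tall, open in front: a top board 28 mm deep (x) with three slots 10 x 31 mm in a row along its y axis, at y = -46, 0, +46 mm. Which key hangs where varies. Draw a key straight up; it is clear 50 mm higher. Origin: centre of its underside, z up.
- lock_face (a point): Centre of the keyhole on the lock's top face, 88 mm above the worktop. Axes as the box's: x to its back, y along the keyhole, z up. Keyhole: round hole 10.6 mm with a slot 8 mm (x) by 24 mm (y), 20 mm deep; the key turns only below it, so only when fully home: head resting on the lock face, key's origin at this point, bit along y while going in (0.2 rad of play).
- lock_pins (a point): Middle of the keyhole, 7 mm below the face. Sticky pins reach across the slot here and 7 mm deeper and stop the bit (key's origin about 32, then 25 mm above the face). Pressed lightly (about 5 N) and rocked 0.2 rad clockwise seen from above, it drops past the upper pair; rocked 0.2 rad the other way, past the lower. Pins stay where pushed. A straight push of up to 20 N does not pass.
- medbox: Fixed white sheet-steel medicine box, 150 mm deep (x), 200 mm wide (y), 85 mm tall. The front 60 mm of its top is a fixed deck with the lock, 44 mm in front of the box's centre; the lid is behind it. Origin: centre of its underside, x to its back, z up.
- lock_turn (a joint): turn of the lock, rad: 0 at rest (keyhole lined up, key can go in), growing clockwise seen from above, stop at 1.66. A spring turns it back (about 0.03 N m at rest to 0.11 N m at the stop). The key has about 0.12 rad of play before it catches
- lid (a joint): opening of the lid, rad: 0 shut; the bolt lets it go when lock_turn reaches about 1, and a spring then raises it within a second or two to its stop at 0.5 (front edge about 40 mm up)
- mug_blue: loose two-tone mug, 86 mm across, 88 mm tall, standing behind the work; bystander. Origin: centre of its underside
- glass_dish: loose small glass dish of nuts, 105 x 131 x 42 mm, to the right of the box; bystander. Origin: centre of its underside
Not all that is in view belongs to the job. Leave any red look-alike of the key_medium alone.

How it is judged:
On the way, in this order (a step that is already met when the one before it is completed fails the run):
1. the middle key is gripped and lifted clear of the rack (z of key_medium in the frame of key_rack above 0.116 m and contact force between the fingers and key_medium above 1 N), for 0.1 s.
2. the key stands fully home in the lock, not yet turned (z of key_medium in the frame of lock_face below 0.004 m and distance between key_medium and lock_face below 0.006 m and value of joint lock_turn below 0.6 rad), for 0.1 s.
At the end, for the whole second after the job is handed in: the key is fully home (its origin within 6 mm of the keyhole's centre, upright within 0.15 rad), still gripped (more than 1 N on it), the lock is held turned beyond 1.3 rad and the lid stands open beyond 0.3 rad (value of joint lock_turn above 1.3 rad and value of joint lid above 0.3 rad and distance between key_medium and lock_face below 0.006 m and angle between key_medium's own z axis and vertical below 0.15 rad and contact force between the fingers and key_medium above 1 N); the arm keeps its last pose, push and grip.
It fails at once if a wrong key is taken or pushed out of its place (more than 15 mm) (distance of any of key_small, key_large from where it was at the start of the episode above 0.015 m).
It fails at once if the key is forced: all its contacts with the box, push and twist together, pass 60 N (contact force between key_medium and medbox above 60 N).
It fails at once if the robot knocks the box or its lid with more than 15 N (contact force between the arm and medbox above 15 N).
It fails at once if the mug or the glass dish is pushed more than 30 mm (distance of any of mug_blue, glass_dish from where it was at the start of the episode above 0.03 m).
It also fails if it takes over 58 s, if anything falls off the work surface, if the arm or the gripper's body presses on something with over 40 N, if the wrist force passes 120 N, or if a joint passes its speed limit or range.

ROBOT

A 7-joint arm with a two-finger parallel gripper is mounted at the origin on a cart in front of the work surface, level with it; the furniture and walls round the work are solid. World frame = base frame: x ahead of the robot, y to its left, z up, the work surface at z = 0. Lengths are in m, angles in rad, forces in N, time in s.
With the tool pointing down it reaches from about 0.35 to 0.9 m from the base axis. Payload 19.9 kg.
Tool frame: the origin (TCP) lies between the finger pads; the fingertips stand 19 mm ahead of it and the grasp point (between the pads) is the TCP; z points along the fingers, y is the line along which they close (so a half turn about z gives the same grasp; the last joint's range is limited). The gripper opens to 94 mm and grips with 3 to 60 N. Pads are 16 mm wide; open, the fingers measure 119 mm over their backs; the gripper's body (75 mm by 177 mm) begins 78 mm behind the grasp point.
Start: joints at [-1.298, 0.417, -0.01, 1.614, 0.005, 1.111, -0.053], TCP at [0.193, 0.594, 0.224] pointing down, gripper open.
Joint ranges: [-2.81, 2.81], [-0.39, 2.02], [-1.27, 1.25], [0.06, 2.57], [-1.19, 4.33], [0.19, 2], [-2.82, 2.82]. Speed limits (rad/s): [1.89, 1.89, 2.39, 2.39, 3.01, 3.01, 3.01].

INTERFACE

Orientations are given as a 3x3 rotation matrix whose columns are the frame's x, y, z axes.
In Python, from rig import robot gives the robot as it stands. Calls block until the motion is done:
- robot.move_ptp(position, orientation): joint-space move of the TCP to a pose.
- robot.move_linear(position, velocity=0.15, frame=None, threshold=None): straight line of the TCP; frame=None keeps the orientation; velocity is the mean speed in m/s. With threshold (N) it stops when the force on the tool has changed by that much, and returns True; else False.
- robot.goto_joints(angles): joint-space move.
- robot.gripper_to(opening): finger opening in m; the grip force is fixed at half the most; returns when the fingers have stopped.
- robot.pause(seconds).
- robot.ik(position, orientation): joint angles nearest the present ones, or None.
- robot.get_state(): the state.
- robot.grab_frame(name): name is "scene" or "top" or "wrist"; returns the picture (480x640x3 uint8, red, green, blue); there is no depth.
- robot.camera_info(name): a dict with "fx", "fy", "cx", "cy" (pixels), "dist" ([k1, k2, p1, p2, k3] as OpenCV has them; the pictures are not rectified), "rvec" (rotation vector, rad) and "tvec" (3), from world to camera coordinates, as OpenCV has them. Camera axes: x right, y down, z forward; pixel columns grow to the right and rows downward; lengths in m; the calibration is good to about 2 mm. A picture is of the moment at which its call begins: read the wrist's pose just before it. camera_info takes no time and is no camera call; for the wrist camera it gives the pose at the moment of the call.
A pose or a line that the arm cannot do raises robot.PlanningError and nothing moves.
- robot.sign_off(): hands the job in; it is judged then, once.
The state is a dict: "time": time; "qpos": joint angles; "joint_vel": joint speeds; "effort": joint torques, N m; "ee_pos": TCP position; "tool_rot": TCP orientation; "force": force on the tool from outside, world axes, zero at the start; "moment": the same for the moment, N m; "opening": finger opening in m; "grasp_force": force on a finger pad.
Only numpy, scipy, OpenCV 4.12 (cv2) and the standard library are available. Lean on these libraries where they do the work, as an engineer would, in place of code of your own. Each camera call takes 0.05 s, during which the arm holds its last target. There are 200 camera calls.

## Working session

There is one attempt and no reset: what is moved stays moved. The work goes in short steps, each a Python script; the robot and the scene stay as the last script left them, time stands still between calls to the robot, and variables do not carry over. Pictures are saved under pics/ and viewed, at most 10 in all, crops included, and the job is handed in when it is done.

```bash
mkdir -p pics; ls; cat > h.py <<'E'
from rig import robot
import numpy as np, cv2
def snap(n,f):
    im=robot.grab_frame(n); cv2.imwrite('pics/'+f,cv2.cvtColor(im,cv2.COLOR_RGB2BGR)); return im
def ray(c,uv):
    K=np.array([[c['fx'],0,c['cx']],[0,c['fy'],c['cy']],[0,0,1.]])
    p=cv2.undistortPoints(np.array([[uv]],float),K,np.array(c['dist'],float))[0,0]
    R=cv2.Rodrigues(np.array(c['rvec'],float))[0]; t=np.array(c['tvec'],float).ravel()
    return -R.T@t, R.T@np.array([p[0],p[1],1.])
def onz(c,uv,z):
    o,d=ray(c,uv); return o+d*(z-o[2])/d[2]
def proj(c,P):
    K=np.array([[c['fx'],0,c['cx']],[0,c['fy'],c['cy']],[0,0,1.]])
    return cv2.projectPoints(np.array(P,float).reshape(-1,3),np.array(c['rvec'],float),np.array(c['tvec'],float),K,np.array(c['dist'],float))[0].reshape(-1,2)
E
python3 - <<'E'
from h import *
for n in ['scene','top','wrist']:
    snap(n,n+'0.png'); c=robot.camera_info(n); print(n,c, ray(c,(320,240)))
a=[cv2.imread(f'pics/{n}0.png') for n in ['scene','top']]
E
```

```text
pics
scene {'fx': 590.0062261746284, 'fy': 590.0062261746284, 'cx': 307.914936499356, 'cy': 238.30916834646044, 'dist': array([-0.00221083,  0.        ,  0.        ,  0.        ,  0.        ]), 'rvec': array([ 1.49074578, -2.11316778,  0.84767162]), 'tvec': array([0.12055026, 0.40574142, 1.27552514])} (array([-0.5008395 ,  0.32104525,  1.20507784]), array([ 0.6342007 , -0.25783311, -0.72920458]))
top {'fx': 590.930713826059, 'fy': 590.930713826059, 'cx': 321.2212354801195, 'cy': 250.38572121467575, 'dist': array([-0.00542026,  0.        ,  0.        ,  0.        ,  0.        ]), 'rvec': array([ 1.70694808, -2.25439632,  0.51758251]), 'tvec': array([0.08393422, 0.48517878, 1.44705004])} (array([-0.15958516,  0.13735281,  1.51395641]), array([ 0.43267094, -0.12308336, -0.89328579]))
wrist {'fx': 331.259799747548, 'fy': 331.259799747548, 'cx': 321.0554443565288, 'cy': 243.47788054791368, 'dist': array([-0.00644212,  0.        ,  0.        ,  0.        ,  0.        ]), 'rvec': array([-2.35947948, -1.71553568, -0.22767139]), 'tvec': array([-0.62443269, -0.02662332,  0.39186441])} (array([0.11935571, 0.61828448, 0.38426712]), array([ 0.23877653, -0.08215423, -0.96765533]))
```

View pics/top0.png

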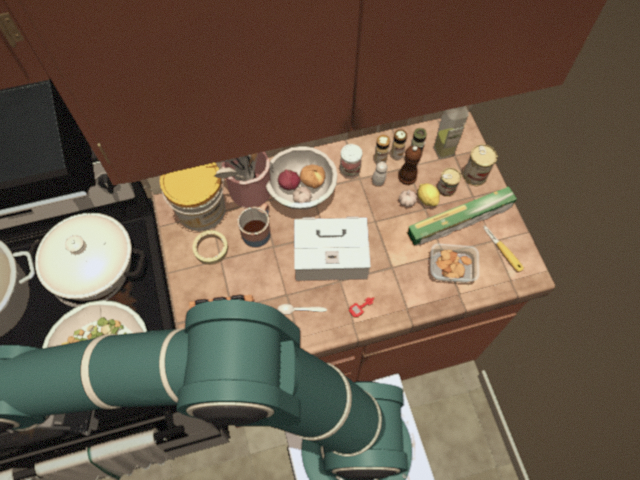

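View pics/scene0.png

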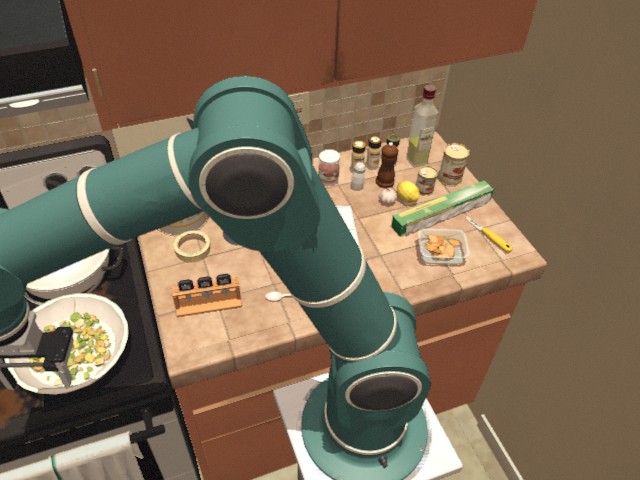

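The top view shows the white box, with its lock at about (332,257), the mug at (254,226), the dish at (453,264) and a red decoy key at (362,307). The scene view shows the rack, its black heads at (186,286), (205,283) and (224,280). I'll get rough positions, then look with the wrist camera.

```bash
python3 - <<'E'
from h import *
c=robot.camera_info('scene'); t=robot.camera_info('top')
for uv in [(186,286),(205,283),(224,280)]: print('head',onz(c,uv,.09))
print('rack base',[onz(c,u,0.0) for u in [(178,315),(241,306)]])
print('lock',onz(t,(332,257),.088)); print('box front top',[onz(t,u,.085) for u in [(295,270),(368,270),(296,220),(368,220)]])
print('mug',onz(t,(254,226),.08),'dish',onz(t,(453,264),.03))
s=robot.get_state(); print(s['tool_rot'],s['ee_pos'])
cw=robot.camera_info('wrist'); o,d=ray(cw,(cw['cx'],cw['cy'])); print('cam in tool',s['tool_rot'].T@(o-s['ee_pos']), s['tool_rot'].T@d)
R=s['tool_rot']
# view pose: camera over rack
E
```

```text
head [0.43347539 0.28494199 0.09      ]
head [0.42742122 0.23976149 0.09      ]
head [0.42130788 0.19414266 0.09      ]
rack base [array([0.42421287, 0.31982209, 0.        ]), array([0.39899749, 0.16433867, 0.        ])]
lock [ 0.47363966 -0.07616301  0.088     ]
box front top [array([0.46500619, 0.02808517, 0.085     ]), array([ 0.41281751, -0.15760837,  0.085     ]), array([ 0.60970749, -0.01265328,  0.085     ]), array([ 0.55614897, -0.20348122,  0.085     ])]
mug [0.62543329 0.10266568 0.08      ] dish [ 0.38858333 -0.40039708  0.03      ]
[[-9.51173336e-01  3.08657133e-01 -2.42921794e-04]
 [ 3.08657225e-01  9.51172908e-01 -9.03403675e-04]
 [-4.77813593e-05 -9.34273054e-04 -9.99999562e-01]] [0.19282739 0.5942322  0.22396561]
cam in tool [ 7.73005538e-02  5.05539139e-05 -1.60305326e-01] [-2.62559261e-01 -3.49961859e-04  9.64915806e-01]
```

```bash
cat >> h.py <<'E'
def down(yaw,tilt=0):
    # tool x at -X turned by yaw; tilt leans camera to look outward
    from scipy.spatial.transform import Rotation as Ro
    R0=np.array([[-1,0,0],[0,1,0],[0,0,-1.]])
    return Ro.from_euler('z',yaw).as_matrix()@Ro.from_euler('y',-tilt).as_matrix()@R0
E
python3 - <<'E'
from h import *
R=down(0,.5); print(R)
try:
    robot.move_ptp([.367,.24,.23],R); 
except robot.PlanningError as e: print(e)
cw=robot.camera_info('wrist'); print(robot.get_state()['time'],ray(cw,(320,240)))
np.save('pics/w1.npy',cw,allow_pickle=True); snap('wrist','w1.png'); 
robot.move_ptp([.47,-.076,.30],down(-.27))
cw=robot.camera_info('wrist');np.save('pics/w2.npy',cw,allow_pickle=True); snap('wrist','w2.png'); snap('scene','s2.png'); 
E
```

```text
[[-0.87758256  0.          0.47942554]
 [ 0.          1.          0.        ]
 [-0.47942554  0.         -0.87758256]]
1.6167 (array([0.22240312, 0.24124719, 0.33444823]), array([ 0.6854387 , -0.00285806, -0.72820739]))
```

View pics/w1.png

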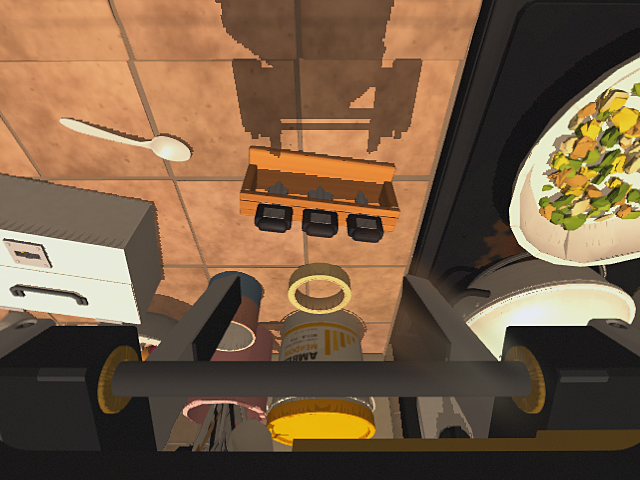

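View pics/w2.png

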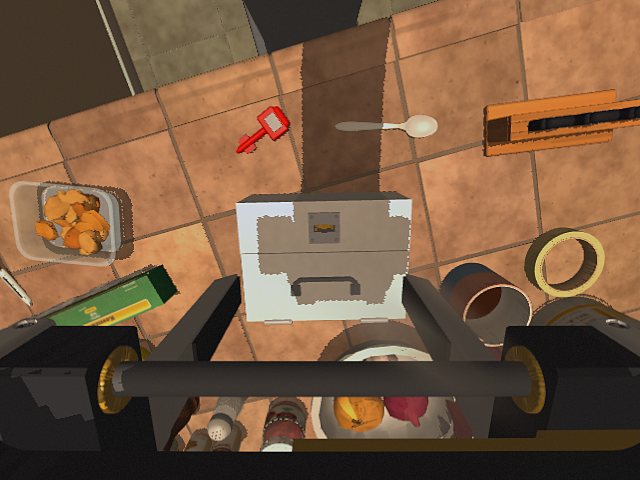

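In the w1 view the rack's heads are at about (274,217), (320,222) and (365,228), with the bits above them near row 190. In the w2 view the brass keyhole is at about (324,228). Next is a zoom on the bits and the lock.

```bash
python3 - <<'E'
from h import *
a=cv2.imread('pics/w1.png')[140:250,230:410]; a=cv2.resize(a,None,fx=4.4,fy=4.4,interpolation=cv2.INTER_CUBIC)[:484,:792]
b=cv2.imread('pics/w2.png')[200:260,290:360]; 
cv2.imwrite('pics/z1.png',cv2.convertScaleAbs(a,alpha=1.8,beta=20))
cv2.imwrite('pics/z2.png',cv2.resize(b,None,fx=8,fy=8,interpolation=cv2.INTER_CUBIC))
E
```

```text
(no output)
```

View pics/z1.png

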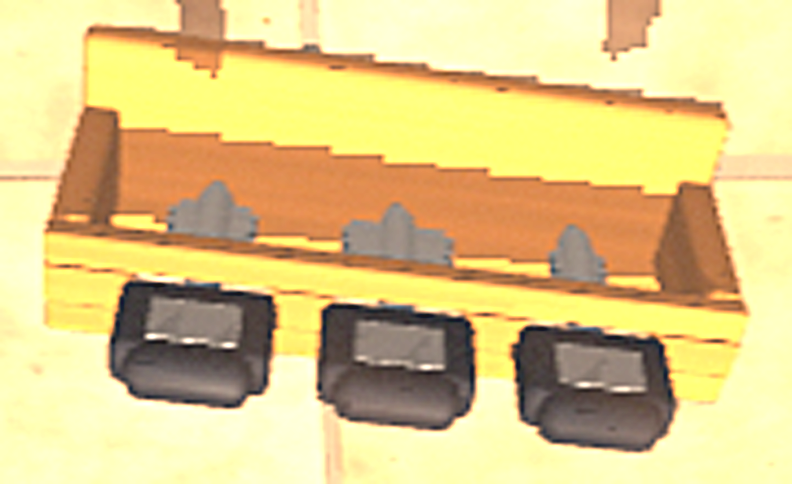

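View pics/z2.png

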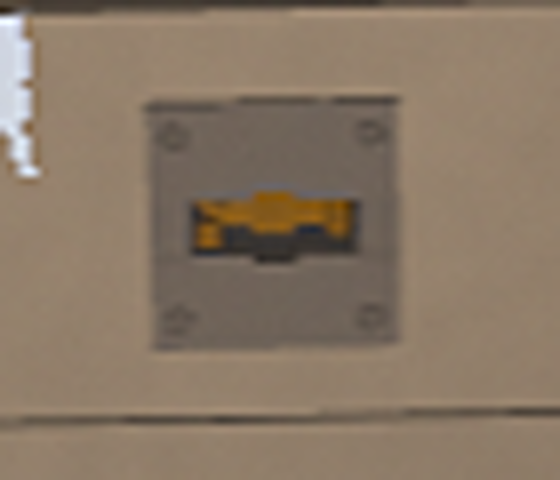

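Bit widths measure about 20, 25 and 12.5 px from left to right, which matches 22:28:14. So the middle key is the left one, the slot at lowest y (about (0.421,0.194)). The lock plate and keyhole are clear. I'll measure the lock and take closer pictures of both the lock and the rack.

```bash
python3 - <<'E'
from h import *
c=np.load('pics/w2.npy',allow_pickle=True).item()
f=lambda x,y:(290+(x+.5)/8-.5,200+(y+.5)/8-.5)
P=[onz(c,f(*p),.088) for p in [(148,103),(398,97),(400,343),(152,350)]]
print(np.round(P,4),'ctr',np.mean(P,0)); d=P[0]-P[1]+P[3]-P[2]; print('yaw',np.arctan2(-d[0],d[1]),np.linalg.norm(d)/2)
print('kh',onz(c,f(274,227),.088))
L=np.mean(P,0)
robot.move_ptp([L[0],L[1],.215],down(-.27)); cw=robot.camera_info('wrist');np.save('pics/w3.npy',cw,allow_pickle=True); a=snap('wrist','w3.png')
robot.move_linear([L[0],L[1],.3])
robot.move_ptp([.421,.194,.24],down(-.133)); cw2=robot.camera_info('wrist');np.save('pics/w4.npy',cw2,allow_pickle=True); b=snap('wrist','w4.png')
u=proj(cw,L)[0].astype(int); v=proj(cw2,[.421,.194,.1])[0].astype(int); print(u,v)
A=cv2.resize(a[u[1]-40:u[1]+40,u[0]-40:u[0]+40],None,fx=5,fy=5,interpolation=cv2.INTER_CUBIC)
B=cv2.resize(b[v[1]-50:v[1]+50,v[0]-50:v[0]+50],None,fx=4,fy=4,interpolation=cv2.INTER_CUBIC)
B=cv2.convertScaleAbs(B,alpha=2,beta=20)
cv2.imwrite('pics/z3.png',np.hstack([A,B])[:,:,::-1]); print(robot.get_state()['time'])
E
```

```text
[[ 0.4536 -0.0859  0.088 ]
 [ 0.4622 -0.0515  0.088 ]
 [ 0.4972 -0.0603  0.088 ]
 [ 0.4887 -0.0954  0.088 ]] ctr [ 0.47544404 -0.07328713  0.088     ]
yaw 2.900231864643164 0.03575156230916678
kh [ 0.47574073 -0.07343827  0.088     ]
[321 242] [322 238]
5.4
```

View pics/z3.png

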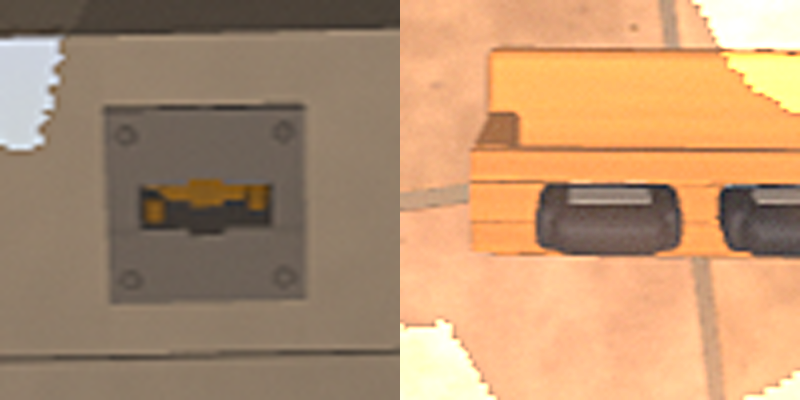

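```bash
python3 - <<'E'
from h import *
c=np.load('pics/w3.npy',allow_pickle=True).item(); k=np.load('pics/w4.npy',allow_pickle=True).item()
f=lambda x,y:(321-40+(x+.5)/5-.5,242-40+(y+.5)/5-.5)
P=[onz(c,f(*p),.088) for p in [(106,105),(305,104),(306,299),(110,303)]]
d=P[1]-P[0]+P[2]-P[3]; print('plate ctr',np.mean(P,0),'yaw',np.arctan2(-d[0],d[1]),np.linalg.norm(d)/2)
print('kh',onz(c,f(205.5,207),.088), 'slotlen',np.linalg.norm(onz(c,f(139,207),.088)-onz(c,f(271,207),.088)))
t=robot.camera_info('top')
g=lambda x,y:(322-50+(x-400+.5)/4-.5,238-50+(y+.5)/4-.5)
R=down(-.133); ax=-R[:,0]; ay=R[:,1]
o=np.array([.421,.194,0]); loc=lambda p:np.round(((p-o)@ax,(p-o)@ay),4)
print('head near',loc(onz(k,g(608,183),.066)),'far',loc(onz(k,g(608,255),.104)),'L',loc(onz(k,g(536,215),.075)),'R',loc(onz(k,g(681,215),.075)))
print('board L',loc(onz(k,g(470,200),.066)),'near',loc(onz(k,g(500,150),.066)),'far',loc(onz(k,g(500,251),.066)))
# row via heads in w1 zoom bits / heads for yaw; scene image
w=np.load('pics/w1.npy',allow_pickle=True).item()
q=lambda x,y:(230+(x+.5)/4.4-.5,140+(y+.5)/4.4-.5)
E1=[onz(w,q(*p),.066) for p in [(47,233),(744,305)]]; print('front edge',E1,np.linalg.norm(E1[1]-E1[0]),'yaw',np.arctan2(-(E1[1]-E1[0])[0],(E1[1]-E1[0])[1]))
H=[onz(w,q(*p),.085) for p in [(192,325),(397,344),(598,365)]]; print(H)
E
```

```text
plate ctr [ 0.47539937 -0.07309195  0.088     ] yaw -0.25670036823075754 0.035543201095057105
kh [ 0.47581991 -0.07343949  0.088     ] slotlen 0.023765971558743267
head near [0.0037 0.0016] far [0.0118 0.0013] L [ 0.0098 -0.0168] R [0.0099 0.0201]
board L [ 0.0081 -0.0344] near [-0.0051 -0.0263] far [ 0.022  -0.0268]
front edge [array([0.41129669, 0.16220518, 0.066     ]), array([0.43143997, 0.3207093 , 0.066     ])] 0.15977893005459637 yaw -0.12640604119127152
[array([0.42221838, 0.1954002 , 0.085     ]), array([0.42755906, 0.24016484, 0.085     ]), array([0.4336025 , 0.28514429, 0.085     ])]
```

```bash
cat >> h.py <<'E'
K=np.array([.4291,.1945,.0]); KY=-.13
L=np.array([.4757,-.0733,.088]); LY=-.25
E
python3 - <<'E'
from h import *
for s in (1,-1):
    a=s*np.pi/2
    for n,p,y in [('k',[K[0],K[1],.09],KY+a),('kup',[K[0],K[1],.25],KY+a),('l0',[L[0],L[1],.25],LY+a),('ccw',[L[0],L[1],.12],LY+a+.3),('cw',[L[0],L[1],.11],LY+a-.9),('cw',[L[0],L[1],.11],LY+a-1.8)]:
        q=robot.ik(p,down(y)); print(s,n,None if q is None else np.round(q,2))
print(np.round(robot.get_state()['qpos'],2))
E
```

```text
1 k [-0.94  0.38  0.54  2.11 -0.29  0.72  2.79]
1 kup [-1.14  0.13  0.7   1.97 -0.09  1.08  2.62]
1 l0 [ 0.9   0.22 -0.91  1.91  0.2   1.1   2.8 ]
1 ccw [ 0.97  0.53 -1.08  2.03  0.59  0.93  2.76]
1 cw [-0.63  0.45  0.88  2.09 -0.48  0.82  2.53]
1 cw [-0.66  0.47  0.93  2.09 -0.51  0.83  1.66]
-1 k [-1.29  0.53  0.99  2.12 -0.62  0.81 -0.04]
-1 kup [-1.49  0.2   1.14  1.98 -0.21  1.09 -0.4 ]
-1 l0 [-0.95  0.28  1.22  1.96 -0.29  1.11  0.15]
-1 ccw [-0.67  0.45  0.93  2.08 -0.48  0.84  0.6 ]
-1 cw [-0.82  0.63  1.19  2.09 -0.75  0.94 -0.36]
-1 cw [-0.77  0.56  1.09  2.09 -0.65  0.88 -1.35]
[-1.31  0.14  0.9   2.   -0.13  1.05  1.08]
```

```bash
python3 - <<'E'
from h import *
a=-np.pi/2
robot.move_ptp([K[0],K[1],.19],down(KY+a))
hit=robot.move_linear([K[0],K[1],.09],velocity=.08,threshold=6)
s=robot.get_state(); print(hit,s['ee_pos'],s['force'])
robot.gripper_to(0.0)
s=robot.get_state(); print(s['opening'],s['grasp_force'],s['force'],s['ee_pos'])
E
```

```text
False [0.4292932  0.19469214 0.09035319] [-0.18652989  0.83892683 -0.09126645]
0.011844936771487553 29.998801052570343 [ 5.9475521  -0.89565671  0.91801958] [0.43013903 0.19447668 0.09038376]
```

```bash
python3 - <<'E'
from h import *
a=-np.pi/2
p=robot.get_state()['ee_pos']
robot.move_linear([p[0],p[1],.16],velocity=.08)
robot.move_linear([p[0],p[1],.26],velocity=.15)
robot.pause(.2); s=robot.get_state(); print(s['opening'],s['grasp_force'],s['force'],s['moment'],s['time'])
robot.move_ptp([L[0],L[1],.26],down(LY+a))
s=robot.get_state(); print(s['ee_pos'],s['time'])
im=snap('wrist','w5.png'); sc=snap('scene','s5.png'); tp=snap('top','t5.png'); c=robot.camera_info('scene')
u=proj(c,[[L[0],L[1],.2],[.43,.24,.08]]).astype(int); print(u)
A=cv2.resize(sc[u[0,1]-60:u[0,1]+60,u[0,0]-60:u[0,0]+60],(400,400),interpolation=cv2.INTER_CUBIC)
B=cv2.resize(im[100:400,170:470],(400,400)); cv2.imwrite('pics/z5.png',np.hstack([A,B])[:,:,::-1])
E
```

```text
0.011744663004019551 29.999245405197144 [-0.48513055 -0.33744542 -0.48980906] [-0.09093949  0.04869018  0.01443033] 11.3333
[ 0.4758817  -0.07208718  0.25982046] 12.3917
[[320 207]
 [205 284]]
```

View pics/z5.png

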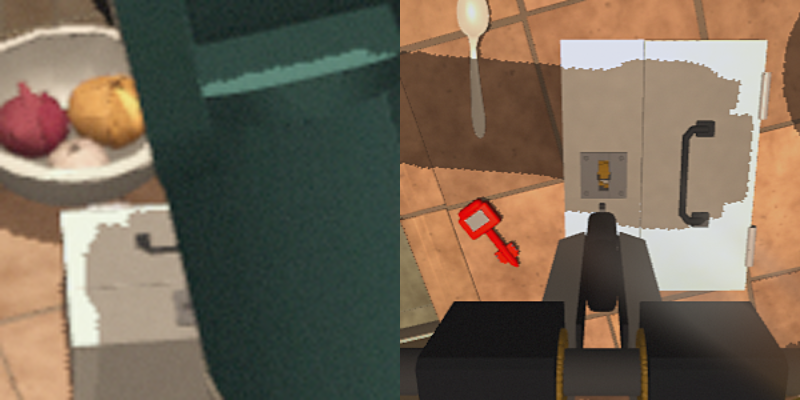

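The wrist view shows the key gripped, with its tip at about (322,254) in full-frame pixels. The keyhole lies just beyond it at (323,231). I'll zoom in for a relative check.

```bash
python3 - <<'E'
from h import *
s=robot.get_state(); im=snap('wrist','w6.png'); c=robot.camera_info('wrist'); np.save('pics/w6.npy',c,allow_pickle=True)
print(s['ee_pos'],s['tool_rot'],s['time'])
T=s['ee_pos']+s['tool_rot'][:,2]*.0724
print('tip exp',proj(c,T),'lock exp',proj(c,L), 'tip scale px/mm', proj(c,T+s['tool_rot'][:,1]*.001)-proj(c,T))
cv2.imwrite('pics/z6.png',cv2.convertScaleAbs(cv2.resize(im[205:275,285:365],(800,700),interpolation=cv2.INTER_CUBIC)[:600,:,::-1],alpha=1.6,beta=10))
E
```

```text
[ 0.47590973 -0.07186809  0.25987995] [[ 2.44985804e-01  9.69526632e-01 -2.57616209e-04]
 [ 9.69526662e-01 -2.44985819e-01 -2.75628190e-05]
 [-8.98352052e-05 -2.43013284e-04 -9.99999966e-01]] 12.5417
tip exp [[322.41643368 260.16200363]] lock exp [[322.16904195 231.40178576]] tip scale px/mm [[ 1.35464710e+00 -4.11508304e-04]]
```

View pics/z6.png

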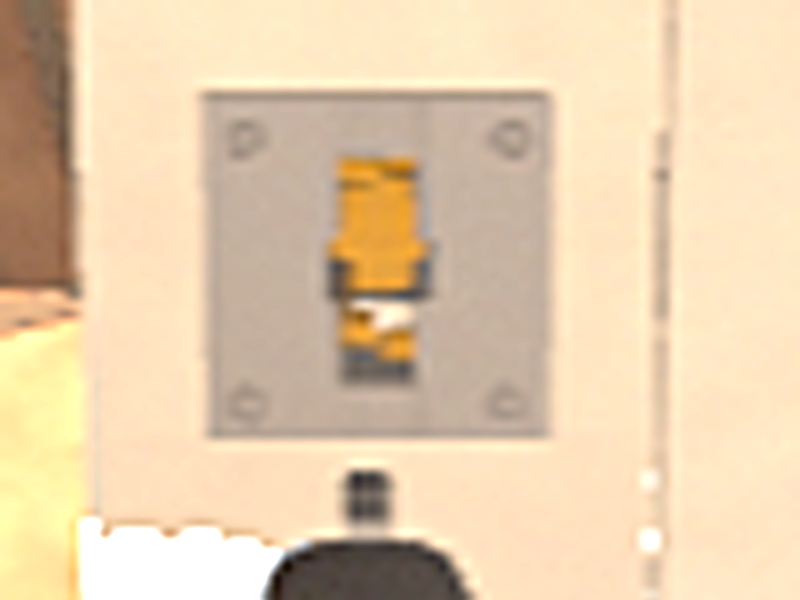

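The bit wing shows at zoom (345–390, 468–525), i.e. u≈321.7, and the keyhole at u≈323.05, v≈231.9. The key therefore needs a shift of about 1 mm in box +x. I'll compute that and the y offset.

```bash
python3 - <<'E'
from h import *
c=np.load('pics/w6.npy',allow_pickle=True).item(); s=robot.get_state(); R=s['tool_rot']; p=s['ee_pos']
for d in (.0624,.0474): 
  for r in (.0,.011): print(d,r,proj(c,p+R[:,2]*d+R[:,0]*r))
# wing seen (321.7, 251.3 lower-outer end)
f=lambda x,y:(285+(x+.5)/10-.5,205+(y+.5)/10-.5)
w=onz(c,f(367.5,468),p[2]-.0624)
print('wing in tool',R.T@(w-p))
kh=onz(c,f(381,270),.088); pl=np.mean([onz(c,f(*q),.088) for q in [(203,92),(550,92),(550,437),(208,437)]],0)
e=[onz(c,f(*q),.088) for q in [(206,437),(203,92),(550,437),(550,92)]]
dd=e[1]-e[0]+e[3]-e[2]; print('kh',kh,'plate',pl,'yaw',np.arctan2(-dd[0],dd[1]))
E
```

```text
0.0624 0.0 [[322.50791273 264.84064665]]
0.0624 0.011 [[322.52884798 249.95318619]]
0.0474 0.0 [[322.61274021 272.16074239]]
0.0474 0.011 [[322.63648257 256.38064756]]
wing in tool [ 0.00997963 -0.00086033  0.06239931]
kh [ 0.47614166 -0.07357317  0.088     ] plate [ 0.47589906 -0.0731754   0.088     ] yaw -0.24245815080751412
```

```bash
cat >> h.py <<'E'
T=np.array([.4771,-.0727]); TY=-.245-np.pi/2; Z0=.088+.0244
def st(m=''):
    s=robot.get_state(); R=s['tool_rot']; y=np.arctan2(-R[1,0],-R[0,0])-TY; y=(y+np.pi)%(2*np.pi)-np.pi
    print(m,'h=%.4f'%(s['ee_pos'][2]-Z0),'d',np.round((s['ee_pos'][:2]-T)*1e3,1),'yaw %.3f'%y,'F',np.round(s['force'],1),'M',np.round(s['moment'],2),'t',round(s['time'],2)); return s
def lin(h,dy=0,v=.03,thr=None,dx=(0,0)):
    return robot.move_linear([T[0]+dx[0],T[1]+dx[1],Z0+h],velocity=v,frame=down(TY+dy),threshold=thr)
E
python3 - <<'E'
from h import *
lin(.052,v=.1); robot.pause(.2); st('above')
hit=lin(.020,v=.02,thr=5); st(hit)
E
```

```text
above h=0.0524 d [0.2 0.1] yaw 0.000 F [-0.1  0.1 -0.4] M [-0.05  0.07 -0.02] t 13.9
True h=0.0314 d [0.1 0. ] yaw 0.000 F [ 3.5  0.5 -3.4] M [-0.05 -0.94  0.  ] t 14.91
```

```bash
python3 - <<'E'
from h import *
robot.pause(.3); s=st('rest')
hh=s['ee_pos'][2]-Z0
lin(hh-.002,v=.02); robot.pause(.2); st('2mm lower')
E
```

```text
rest h=0.0316 d [-0.4  0.2] yaw 0.000 F [-0.7  0.9  5.7] M [0.31 0.25 0.03] t 15.21
2mm lower h=0.0297 d [0.2 0. ] yaw 0.000 F [ 4.7 -1.2 -0.6] M [-0.08 -1.1  -0.09] t 15.66
```

```bash
python3 - <<'E'
from h import *
robot.pause(.2); s=st('rest')
for i in range(3):
    hh=s['ee_pos'][2]-Z0
    lin(hh-.001,v=.01,dx=(.0003,0)); robot.pause(.2); s=st('1mm lower')
    if s['force'][2]>6: break
E
```

```text
rest h=0.0297 d [0.1 0. ] yaw 0.000 F [ 4.4 -0.4  0.1] M [-0.07 -1.19 -0.05] t 15.86
1mm lower h=0.0287 d [0.3 0. ] yaw -0.000 F [ 2.7 -0.3  3.4] M [-0.12 -0.68 -0.04] t 16.31
1mm lower h=0.0280 d [ 0.4 -0.1] yaw -0.000 F [ 0.6  0.9 10. ] M [-0.04 -0.19  0.01] t 16.76
```

```bash
python3 - <<'E'
from h import *
D=(.0004,0)
lin(.0281,v=.01,dx=D); robot.pause(.1); st('light')
lin(.0281,dy=-.1,v=.03,dx=D); st('cw.1')
lin(.0281,dy=-.2,v=.03,dx=D); robot.pause(.2); st('cw.2')
hit=lin(.016,dy=-.2,v=.015,thr=5,dx=D); robot.pause(.2); st(hit)
E
```

```text
light h=0.0282 d [ 0.4 -0. ] yaw 0.000 F [0.9 0.4 5.7] M [-0.1  -0.5  -0.08] t 17.11
cw.1 h=0.0278 d [-0.1  0.1] yaw -0.098 F [ 1.3 -0.4  0.5] M [-0.07  0.03 -0.  ] t 17.36
cw.2 h=0.0280 d [0.2 0. ] yaw -0.197 F [ 0.2 -0.3 -1. ] M [-0.13  0.2  -0.01] t 17.81
True h=0.0250 d [ 0.3 -0.1] yaw -0.200 F [0.4 0.1 3. ] M [-0.11 -0.04  0.  ] t 18.4
```

```bash
python3 - <<'E'
from h import *
D=(.0004,0)
hit=lin(.016,dy=-.2,v=.015,thr=5,dx=D); robot.pause(.2); s=st(hit)
h=s['ee_pos'][2]-Z0
for y in (0,.1,.2,.23): lin(h,dy=y,v=.03,dx=D); robot.pause(.05); st(y)
hit=lin(.008,dy=.23,v=.015,thr=6,dx=D); robot.pause(.2); st(hit)
E
```

```text
True h=0.0247 d [ 0.3 -0.1] yaw -0.200 F [-0.8  0.7  6.4] M [-0.02  0.21  0.03] t 18.82
0 h=0.0247 d [ 0.3 -0.1] yaw -0.004 F [-1.5 -1.2  3.7] M [-0.14  0.45  0.  ] t 19.22
0.1 h=0.0247 d [ 0.4 -0.1] yaw 0.095 F [-0.5 -1.6  2. ] M [-0.49  0.19 -0.05] t 19.52
0.2 h=0.0246 d [0.2 0. ] yaw 0.195 F [-0.1 -0.4 -1.1] M [-0.32  0.15 -0.04] t 19.82
0.23 h=0.0246 d [0.2 0.1] yaw 0.228 F [-1.3  0.1 -1.1] M [-0.2   0.35 -0.09] t 20.12
True h=0.0239 d [0.1 0.1] yaw 0.229 F [1.  0.1 1.7] M [-0.02 -0.55 -0.08] t 20.61
```

```bash
python3 - <<'E'
from h import *
D=(.0004,0)
for i in range(4):
    hit=lin(.004,dy=.2,v=.015,thr=7,dx=D); robot.pause(.15); s=st(hit)
    if not hit or s['force'][2]>9: break
E
```

```text
False h=0.0040 d [0.3 0. ] yaw 0.200 F [-2.  -0.5 -1.3] M [-0.09  0.54 -0.03] t 22.23
```

```bash
python3 - <<'E'
from h import *
D=(.0004,0)
lin(.004,dy=0,dx=D); st('straight')
hit=lin(-.012,v=.015,thr=7,dx=D); robot.pause(.3); st(hit)
E
```

```text
straight h=0.0040 d [0.4 0. ] yaw 0.004 F [-1.5 -0.2  0.4] M [-0.21  0.56 -0.04] t 22.58
True h=-0.0006 d [ 0.4 -0.1] yaw 0.001 F [-0.8  0.6  7. ] M [ 0.07  0.47 -0.  ] t 23.39
```

```bash
python3 - <<'E'
from h import *
D=np.array([.0004,0]); h=-.0006
for y in -np.arange(.2,1.61,.2):
    lin(h,dy=y,v=.03,dx=D); s=st('%.1f'%y)
    F=s['force']
    if np.abs(F).max()>25 or abs(s['moment'][2])>.6: print('stop'); break
    D=D+np.clip(F[:2]*.00006,-.0003,.0003)
    h+=np.clip((F[2]-6)*.00004,-.0002,.0002)
np.save('D.npy',[*D,h]); robot.pause(.3); st()
E
```

```text
-0.2 h=-0.0005 d [0.4 0.2] yaw -0.200 F [-5.4  1.3 10.5] M [ 0.24  1.48 -0.06] t 23.74
-0.4 h=-0.0005 d [0.3 0.1] yaw -0.396 F [-0.7 -0.6  0. ] M [-0.19  0.2   0.05] t 24.09
-0.6 h=-0.0005 d [0.4 0. ] yaw -0.596 F [-0.4  0.6  4.1] M [-0.06  0.28  0.01] t 24.44
-0.8 h=-0.0005 d [ 0.5 -0.1] yaw -0.796 F [ 0.4 -0.3  5.2] M [-0.27  0.17  0.02] t 24.79
-1.0 h=-0.0005 d [ 0.5 -0.3] yaw -0.995 F [-0.3 -1.2  6.6] M [-0.42  0.1   0.01] t 25.14
-1.2 h=-0.0005 d [ 0.6 -0.5] yaw -1.195 F [ 1.1 -2.2  4.9] M [-0.65 -0.15  0.02] t 25.49
-1.4 h=-0.0005 d [ 0.6 -0.7] yaw -1.395 F [ 0.5 -3.6  6.1] M [-0.71 -0.09  0.03] t 25.84
-1.6 h=-0.0005 d [ 0.6 -0.9] yaw -1.595 F [-0.  -2.2  5.7] M [-0.69 -0.12  0.07] t 26.19
 h=-0.0005 d [ 0.6 -0.9] yaw -1.594 F [ 1.  -3.2  5. ] M [-0.81 -0.15  0.06] t 26.49
```

```bash
python3 - <<'E'
from h import *
x,y,h=np.load('D.npy')
lin(h,dy=-1.7,v=.03,dx=(x,y)); robot.pause(1.5); s=st(); print(s['opening'],s['grasp_force'])
im=snap('wrist','w7.png'); tp=snap('top','t7.png')
cv2.imwrite('pics/z7.png',np.hstack([cv2.resize(im,(400,300)),cv2.resize(tp[180:330,230:430],(400,300))])[:,:,::-1])
E
```

```text
h=-0.0005 d [ 0.7 -1. ] yaw -1.694 F [ 1.7 -2.2  5.3] M [-0.82 -0.15  0.08] t 28.24
0.011906227699905295 30.001053661108017
```

View pics/z7.png

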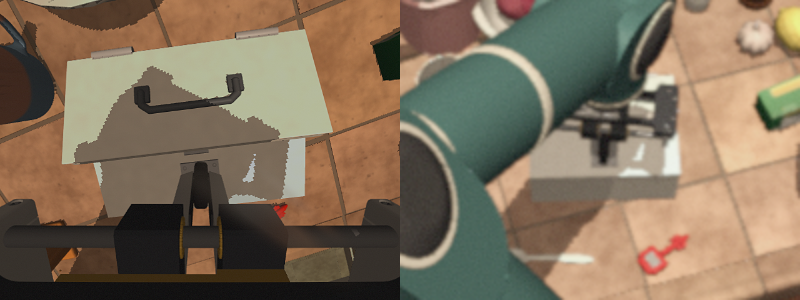

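The wrist view shows the lid sprung open: its front edge at row ~155 stands wider than and overhangs the deck. The key is still gripped and turned about 1.69 rad, with the head seated, so I'm handing in.

```bash
python3 - <<'E'
from h import *
print(robot.sign_off()); st()
E
```

```text
the job is handed in; nothing more can be done
None
the job is handed in; nothing more can be done
```

I took the middle key from the rack, worked it past both pin pairs until it was fully home, and turned it about 1.69 rad clockwise. The lid popped open, and I handed the job in at about 28 s with the key still gripped and held turned; no verdict was returned.

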